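# Pack the test case and hold its lid ready for the hinge pin

## Task

Lay the loose test cassette squarely on top of the pile of two in the open case, edges flush, and let go of it. Then lift the lid out of its stand and hold it upright at the case with its hinge knuckle midway between the case's two knuckles, so that the three holes line up for a colleague to slip in the hinge pin; finish while still holding it there, still, carried by the gripper alone and not resting or pressing on the case. Keep the pile square, and leave the tube rack, the bottle and the hinge pin where they are.

Things in the scene. Friction and masses are not known exactly. Their poses are not given: they have to be found in the camera images.
- case: Open grey plastic case fixed to the bench, 120 (x) by 150 (y) by 55 mm high outside, walls and floor 5 mm thick. Origin: centre of its underside; z up. It may be turned by up to 0.25 rad. On the outside of its +x wall (the far side) is an aluminium hinge leaf with two knuckles (see case_hinge).
- case_hinge (a point): On the case's hinge axis, midway between its knuckles: 72 mm along the case's +x from its origin, 68 mm up. Axes as the case's; y is the hinge axis. The knuckles are pipes along y, 20 mm outside, 12 mm hole, each 24 mm long, from 21 to 45 mm either side. The 42 mm gap between them is open above; nothing nearer than 15 mm below the axis in it. Case rim: 13 mm lower, 12 mm to -x.
- lid: Lid, 0.2 to 0.3 kg, upright in the stand, same front and back. Origin: on its hinge axis, mid-knuckle; z up along the lid, y the hinge axis, x the plate's normal. Knuckle: pipe along y, 20 mm outside, 12 mm hole, 32 mm long. Above it a neck 32 mm wide (y), 8 to 12 mm thick, then the grey plate 8 mm thick, 145 mm wide, from 22 to 122 mm above the axis. Top edge: grip rail, see lid_grip.
- lid_grip (a point): Middle of the lid's black grip rail, 109 mm above the lid's origin; axes as the lid's. The rail runs along the lid's top edge: 16 mm thick (x), 90 mm long (y), 26 mm high, its top 13 mm above this point. Pinch it from above, across x.
- stand: White lid stand fixed to the bench, left or right of the case, turned by up to 0.4 rad; 75 (x) by 170 (y) by 105 mm high, origin under its centre. Two end posts (y = 56 to 81 mm either side) hold the plate's ends in upright 10 mm slots, open at the top. The lid's origin is then 33 mm above the bench. Lift the lid straight up 60 mm or more to clear the slots.
- cassette_loose: The loose white test cassette lying flat on the bench: a plate 80 (x) by 28 (y) by 8 mm thick, 20 g. Origin: centre of its underside; z up. The same outline when turned half round. It lies on the other side of the case from the stand.
- cassette_mid: The upper of the two cassettes piled in the case, same shape and size (80 x 28 x 8 mm, origin at the centre of its underside), its underside 13 mm above the bench, its x roughly along the case's x. The pile is loose, not fastened, and lies 40 mm or more from the case's side walls in y.
- cassette_low: The lower cassette of the pile, same shape and size, on the floor of the case, its underside 5 mm above the bench.
- tube_rack: Bystander: black tube rack 75 x 170 x 35 mm with six capped tubes standing up to 101 mm, right far part of the bench. Origin: centre of its underside.
- spray_bottle: Bystander: upright bottle, 60 mm across, 150 mm high, left far part of the bench. Origin: centre of its underside.
- hinge_pin: Bystander: steel hinge pin 5 mm thick, 110 mm long with a 22 mm bent end, lying on the bench beyond the case. Origin: on the bench, under the straight part, 50 mm from its plain end.
Things that resemble listed ones, but are neither listed nor needed, are in the scene too. Of the things that look like the lid, the smaller one is meant.

How it is judged:
By the outcome, as a careful person would: the job done as asked, in the order asked, and still so for the second after the job is handed in, while the arm keeps its last pose, push and grip.
It also fails if it takes over 58 s, if anything falls off the work surface, if the arm or the gripper's body presses on something with over 40 N, if the wrist force passes 120 N, or if a joint passes its speed limit or range.

## Robot

A 6-joint arm with a two-finger parallel gripper is mounted at the origin on the work surface. World frame = base frame: x ahead of the robot, y to its left, z up, the work surface at z = 0. Lengths are in mm, angles in rad, forces in N, time in s.
With the tool pointing down it reaches from about 400 to 925 mm from the base axis. Payload 12.5 kg.
Tool frame: the origin (TCP) lies at the very end of the fingers, on their centre line; the grasp point (between the pads) lies 19 mm behind it; z points along the fingers, y is the line along which they close (so a half turn about z gives the same grasp; the last joint's range is limited). The gripper opens to 95 mm and grips with 3 to 60 N. Pads are 20 mm wide; open, the fingers measure 119 mm over their backs; the gripper's body (75 mm by 180 mm) begins 59 mm behind the grasp point.
Start: joints at [-1.254, 0.491, 1.559, -0, 1.092, -0.106], TCP at [256.471, -569.973, 214.661] pointing down, gripper open.
Joint ranges: [-3.1, 3.1], [-0.84, 2.19], [0.05, 2.79], [-1.13, 4.28], [0.06, 2.93], [-2.69, 2.69]. Speed limits (rad/s): [2.22, 2.22, 2.79, 3.14, 3.14, 3.14].

## Interface

Orientations are given as [roll, pitch, yaw] about the fixed x, y, z axes, in that order (R = Rz(yaw) Ry(pitch) Rx(roll)).
In Python, from cell import * gives the robot as it stands.
- The arm moves only by the tool step_arm, never from a script. Its argument "plan" is a list of rows, each an object of numbers: "x", "y", "z": the shift along the tool's x, y, z in units of 25 mm (1.0 is 25 mm); "rx", "ry", "rz": the turn, a rotation vector about the tool's x, y, z in units of 0.1 rad (1.0 is 0.1 rad). In form: [{"x": .., "y": .., "z": .., "rx": .., "ry": .., "rz": ..}, ...]. A call has exactly 10 rows; each row shifts and turns the commanded pose from where the row before left it, along the tool's axes as they then stand; what a row does not reach is not made up. A row lasts 1/12 s, in which the tool goes at most 41.7 mm and 7.16 degrees, less where a joint would pass 70% of its speed; a pose out of reach is approached as far as the arm can. A call with a number of a shift or a turn outside -1 to 1 is refused whole. A call with a gripper value outside its range is refused whole. "jaw" is the closure, from -1 (fully open) to 1 (shut), so that 0 is half open, set as the call begins (left out, the last holds). The fingers move at their own pace and stop on an object; the grip force is fixed at half the most. Time passes only in rows, so rows that do not move let the fingers close, or fill a call up. It gives the time, the measured TCP pose, the force, the opening and the grip force at its end, in the units of the state.
- state(): the state, without advancing time (a new reading comes with each control period).
- read_camera(name): name is "scene" or "top" or "wrist"; returns a dict with "image" (384x512x3 uint8, red, green, blue), "depth" (384x512 float32, mm along the optical axis (not along the pixel's ray), 0 where there is no reading), "vfov" (degrees; the focal length in pixels is half the picture's height over the tangent of half this angle, whatever the lens; pixels are square), "cx", "cy" (the principal point, pixels), "R" (3x3) and "t" (3): a world point X has camera coordinates R X + t. Camera axes: x right, y down, z forward; pixel columns grow to the right and rows downward; lengths in mm; the calibration is good to about 2 mm. The wrist camera is an equidistant fisheye: a pixel r from the principal point sees the ray r / f radians off the axis. A picture is of the moment at which its call begins.
- job_done(): hands the job in; it is judged then, once.
The state is a dict: "t": time; "joints": joint angles; "qvel": joint speeds; "tau": joint torques, N m; "eef_pos": TCP position; "tcp_rot": TCP orientation; "ft_force": force on the tool from outside, world axes, zero at the start; "moment": the same for the moment, N m; "opening": opening from 0.0 (shut) to 1.0 (fully open); "grip_force": force on a finger pad.
Only numpy, scipy, OpenCV 4.12 (cv2) and the standard library are available. Lean on these libraries where they do the work, as an engineer would, in place of code of your own. Each camera call takes 0.05 s, during which the arm holds its last target. There are 200 camera calls.

## Working session

There is one attempt and no reset: what is moved stays moved. The work goes in short steps, Python scripts to look and compute and a tool call to move; the robot and the scene stay as the last step left them, time stands still between calls to the robot, and variables do not carry over. Pictures are saved under pics/ and viewed, at most 10 in all, crops included, and the job is handed in when it is done.

Besides the shell and the picture viewer there is one more tool, called after "Request:" by a JSON object that holds its "method" and its "body". step_arm: Moves the arm, as the interface text tells. Shifts and turns lie within -1 to 1; 1 stands for 25 mm of shift or 0.1 rad of turn. Its arguments: {"type":"object","properties":{"plan":{"type":"array","items":{"type":"object","properties":{"x":{"type":"number"},"y":{"type":"number"},"z":{"type":"number"},"rx":{"type":"number"},"ry":{"type":"number"},"rz":{"type":"number"}}}},"jaw":{"type":"number"}},"required":["plan"]}

```bash
mkdir -p pics; ls; cat > h.py <<'E'
from cell import *
import numpy as np, cv2
def cap(n):
    d=read_camera(n); np.savez('/tmp/%s.npz'%n,**d); return d
def load(n): return dict(np.load('/tmp/%s.npz'%n))
def save(im,name,crop=None,s=1):
    if crop: a,b,c,e=crop; im=im[b:e,a:c]
    cv2.imwrite('pics/'+name,cv2.resize(im[...,::-1],None,fx=s,fy=s,interpolation=cv2.INTER_CUBIC))
def f(d): return d['image'].shape[0]/2/np.tan(np.radians(float(d['vfov']))/2)
def world(d,u,v,z=None,fish=False):
    """z given: intersect with plane z; else depth"""
    F=f(d);x=(u-d['cx'])/F;y=(v-d['cy'])/F
    if fish:
        r=np.hypot(x,y)+1e-12; ray=np.array([np.sin(r)*x/r,np.sin(r)*y/r,np.cos(r)])
    else: ray=np.array([x,y,1.])
    R,t=d['R'],d['t']; c=-R.T@t; w=R.T@ray
    if z is None: k=d['depth'][int(round(v)),int(round(u))]/ray[2]
    else: k=(z-c[2])/w[2]
    return c+k*w
E
python3 - <<'E'
from h import *
a=cap('scene');b=cap('top')
save(a['image'],'scene.png',s=1.5);save(b['image'],'top.png',s=1.5)
for d in(a,b): print(-d['R'].T@d['t'],d['R'][2],f(d),d['cx'],d['cy'])
s=state();print(s['t'],s['tcp_rot'],s['opening'])
E
```

```text
pics
[1124.60460874  401.30432195  648.10796662] [-0.67071893 -0.43289862 -0.60227477] 378.9514290542655 253.96112882250176 185.07930101845596
[ 430.39311639   12.85391779 1254.27256156] [ 0.07993592 -0.01961782 -0.99660694] 425.99948375086075 262.7682488728805 188.20572945649198
0.1 [-3.14063448e+00 -1.29618684e-04  4.22808311e-01] 0.9975425524879504
```

View pics/scene.png

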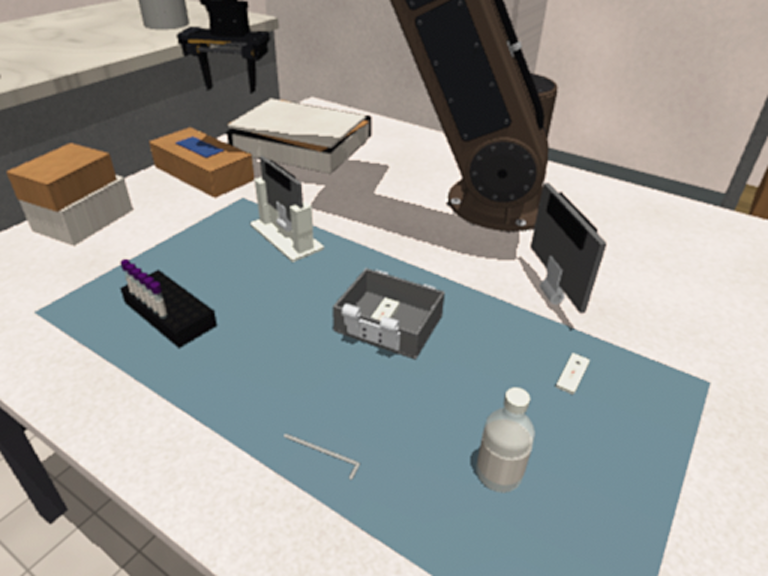

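View pics/top.png

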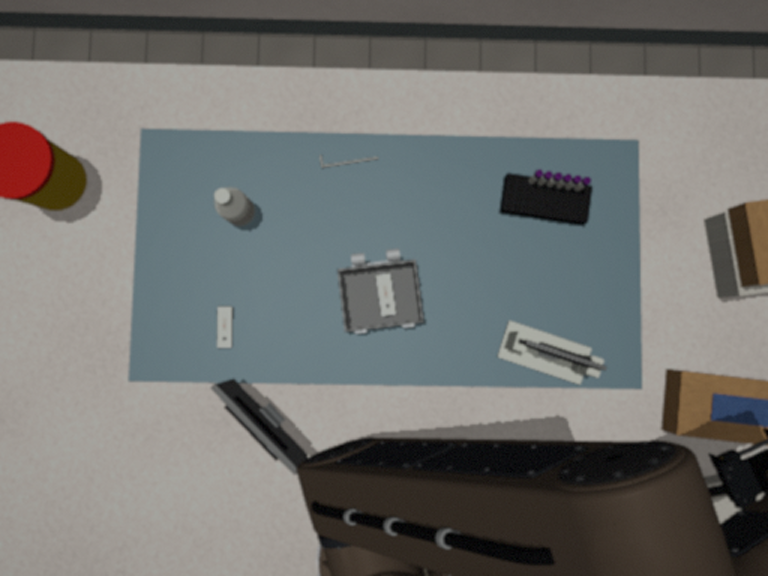

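The scene view shows the case in the middle at (388,315), the loose cassette at (572,372), the stand with the smaller lid at (287,225), and a larger lookalike at (568,245). In the top view the cassette is at (225,327), the case at (382,297), the pile at (386,295) and the stand at (552,352).

```bash
cat >> h.py <<'E'
def cassette(d,box,z,fish=False,thr=170):
    """pose of a white plate's top at height z from box (u0,v0,u1,v1)"""
    a,b,c,e=box; m=(d['image'][b:e,a:c].min(2)>thr).astype(np.uint8)
    n,l,s,_=cv2.connectedComponentsWithStats(m); k=1+np.argmax(s[1:,4])
    cs,_=cv2.findContours((l==k).astype(np.uint8),cv2.RETR_EXTERNAL,cv2.CHAIN_APPROX_NONE)
    p=max(cs,key=cv2.contourArea)[:,0]
    w=np.array([world(d,u+a,v+b,z,fish)[:2] for u,v in p],np.float32)
    r=cv2.minAreaRect(w); q=cv2.boxPoints(r); e1,e2=q[1]-q[0],q[2]-q[1]
    L=e1 if np.linalg.norm(e1)>np.linalg.norm(e2) else e2
    return np.round(r[0],1),np.round(r[1],1),round(float(np.arctan(L[1]/L[0])),3)
E
python3 - <<'E'
from h import *
b=load('top')
print('loose',cassette(b,(140,198,160,238),8))
print('pile',cassette(b,(248,178,268,215),21))
P=lambda u,v,z=None:world(b,u/1.5,v/1.5,z).round(1)
for n,u,v in [('FL',341,270),('FR',416,262),('NR',423,324),('NL',349,333)]: print(n,P(u,v,55),P(u,v))
for n,u,v in [('k1',358,260),('k2',394,256)]: print(n,P(u,v,78),P(u,v))
for n,u,v in [('rail1',523,343),('rail2',590,362),('lidmid',556,352)]: print(n,P(u,v,155),P(u,v))
for n,u,v in [('st1',510,321),('st2',500,351),('st3',582,382)]: print(n,P(u,v,3),P(u,v))
E
```

```text
Traceback (most recent call last):
  File "h.py", line 23, in cassette
    n,l,s,_=cv2.connectedComponentsWithStats(m); k=1+np.argmax(s[1:,4])
                                                     ~~~~~~~~~^^^^^^^^^
ValueError: attempt to get argmax of an empty sequence
```

```bash
sed -i "s/def cassette(d,box,z,fish=False,thr=170)/def cassette(d,box,z,fish=False,thr=None)/; s/a,b,c,e=box; m=.*/a,b,c,e=box; g=d['image'][b:e,a:c].min(2); thr=thr or cv2.threshold(g,0,255,cv2.THRESH_OTSU)[0]; m=(g>thr).astype(np.uint8)/" h.py
cat > m1.py <<'E'
from h import *
b=load('top')
print('loose',cassette(b,(140,198,160,238),8))
print('pile',cassette(b,(248,180,268,213),21))
P=lambda u,v,z=None:world(b,u/1.5,v/1.5,z).round(1)
for n,u,v in [('FL',341,270),('FR',416,262),('NR',423,324),('NL',349,333)]: print(n,P(u,v,55),P(u,v))
for n,u,v in [('k1',358,260),('k2',394,256)]: print(n,P(u,v,78),P(u,v))
for n,u,v in [('rail1',523,343),('rail2',590,362),('lidmid',556,352)]: print(n,P(u,v,155),P(u,v))
for n,u,v in [('st1',510,321),('st2',500,351),('st3',582,382)]: print(n,P(u,v,3),P(u,v))
E
python3 m1.py
```

```text
loose (array([439.2, 317.3]), array([78.5, 23.2]), 0.037)
pile (array([507. ,   5.4]), array([80.8, 28.8]), 0.171)
FL [548.   89.7  55. ] [548.4  90.   50.9]
FR [565.8 -51.4  55. ] [572.3 -54.5  -2.1]
NR [449.1 -66.1  55. ] [450.  -69.7   1.4]
NL [430.1  72.1  55. ] [430.1  74.7   2.9]
k1 [564.9  57.3  78. ] [565.2  57.4  75.5]
k2 [573.6  -9.2  78. ] [573.7  -9.2  77.5]
rail1 [ 417.8 -232.2  155. ] [ 417.6 -235.1  141.6]
rail2 [ 387.1 -347.9  155. ] [ 387.  -348.8  152.4]
lidmid [ 403.3 -289.2  155. ] [ 403.3 -289.1  155.3]
st1 [ 458.6 -240.4    3. ] [ 458.5 -238.8   10.8]
st2 [ 399.8 -220.9    3. ] [ 399.9 -220.1    7.4]
st3 [ 342.1 -381.7    3. ] [ 341.7 -383.5   -2.6]
```

```bash
cat >> h.py <<'E'
def to(x,y,z,yaw=None):
    """print needed tool-frame move in mm (with the final yaw's axes) and turn about tool z, rad"""
    from scipy.spatial.transform import Rotation as Ro
    s=state(); R=Ro.from_euler('xyz',s['tcp_rot']); p=np.array(s['eef_pos']); dz=0
    if yaw is not None:
        Rt=Ro.from_euler('xyz',[np.pi,0,yaw]); rv=(R.inv()*Rt).as_rotvec(); R=Rt
        print('turn units',(rv/0.1).round(2))
    print('t',round(s['t'],2),'pos',p.round(1),'rot',np.round(s['tcp_rot'],3),'move units',(R.inv().apply(np.array([x,y,z])-p)/25).round(2),'F',np.round(s['ft_force'],1),'open',round(s['opening'],3))
E
python3 - <<'E'
from h import *
b=load('top')
P=lambda u,v,z=None:world(b,u/1.5,v/1.5,z).round(1)
for u,v in [(232,384),(260,415),(290,450),(222,385)]: print(P(u,v))
to(450,-300,215,.037)
E
```

```text
[335.1 279.1  86.1]
[283.2 223.5 105.6]
[226.4 166.3 124.2]
[338.4 281.3 150.3]
turn units [-0.01  0.    3.86]
t 0.1 pos [ 256.4 -569.8  214.1] rot [-3.141 -0.     0.423] move units [  8.14 -10.5   -0.03] F [ 0.2 -0.7  0.6] open 0.998
```

Request:
{"method": "step_arm", "body": {"plan": [{"rz":0.97,"x":0.6,"y":-0.8},{"rz":0.97,"x":0.8,"y":-0.8},{"rz":0.97,"x":0.9,"y":-0.9},{"rz":0.96,"x":0.9,"y":-1},{"x":1,"y":-1},{"x":1,"y":-1},{"x":1,"y":-1},{"x":1,"y":-1},{"x":1,"y":-1},{"x":0.5,"y":-1}], "jaw": -1}}

```text
schema error: expected keys x, y, z, rx, ry, rz
```

Request:
{"method": "step_arm", "body": {"plan": [{"x":0.6,"y":-0.8,"z":0,"rx":0,"ry":0,"rz":0.97},{"x":0.8,"y":-0.8,"z":0,"rx":0,"ry":0,"rz":0.97},{"x":0.9,"y":-0.9,"z":0,"rx":0,"ry":0,"rz":0.97},{"x":0.9,"y":-1,"z":0,"rx":0,"ry":0,"rz":0.96},{"x":1,"y":-1,"z":0,"rx":0,"ry":0,"rz":0},{"x":1,"y":-1,"z":0,"rx":0,"ry":0,"rz":0},{"x":1,"y":-1,"z":0,"rx":0,"ry":0,"rz":0},{"x":1,"y":-1,"z":0,"rx":0,"ry":0,"rz":0},{"x":1,"y":-1,"z":0,"rx":0,"ry":0,"rz":0},{"x":0.5,"y":-1,"z":0,"rx":0,"ry":0,"rz":0}], "jaw": -1}}

```text
t: 0.93
eef_pos: [444.3, -309.2, 214.4]
tcp_rot: [3.142, -0.0, 0.036]
ft_force: [0.3, 1.1, -1.0]
opening: 0.998
grip_force: 0.0
```

Request:
{"method": "step_arm", "body": {"plan": [{"x":0.2,"y":-1,"z":0,"rx":0,"ry":0,"rz":0},{"x":0.2,"y":-1,"z":0,"rx":0,"ry":0,"rz":0},{"x":0.2,"y":-1,"z":0,"rx":0,"ry":0,"rz":0},{"x":0,"y":-1,"z":0,"rx":0,"ry":0,"rz":0},{"x":0,"y":-1,"z":0,"rx":0,"ry":0,"rz":0},{"x":0,"y":-1,"z":0,"rx":0,"ry":0,"rz":0},{"x":0,"y":-1,"z":0,"rx":0,"ry":0,"rz":0},{"x":0,"y":-1,"z":0,"rx":0,"ry":0,"rz":0},{"x":0,"y":-1,"z":0,"rx":0,"ry":0,"rz":0},{"x":0,"y":-1,"z":0,"rx":0,"ry":0,"rz":0}]}}

```text
t: 1.77
eef_pos: [448.1, -59.1, 214.5]
tcp_rot: [-3.142, 0.0, 0.036]
ft_force: [0.2, 0.6, 0.8]
opening: 1.0
grip_force: 0.0
```

```bash
python3 -c "
from h import *
to(439,317,130,.037)"
```

```text
turn units [-0.    0.   -0.01]
t 1.77 pos [448.1 -59.1 214.5] rot [-3.142  0.     0.036] move units [  0.19 -15.05   3.38] F [0.2 0.6 0.8] open 1.0
```

```bash
python3 -c "
from h import *
d=cap('wrist');save(d['image'],'w1.png',s=1.5);print(-d['R'].T@d['t'],d['R'][2],f(d),d['cx'],d['cy'])"
```

```text
[527.4704197  -56.35499099 384.1850588 ] [-0.27897723 -0.01001483 -0.9602455 ] 297.3186396354542 256.27105723551836 189.86370937929567
```

Request:
{"method": "step_arm", "body": {"plan": [{"x":0,"y":-1,"z":0,"rx":0,"ry":0,"rz":0},{"x":0,"y":-1,"z":0,"rx":0,"ry":0,"rz":0},{"x":0,"y":-1,"z":0,"rx":0,"ry":0,"rz":0},{"x":0,"y":-1,"z":0,"rx":0,"ry":0,"rz":0},{"x":0,"y":-1,"z":0,"rx":0,"ry":0,"rz":0},{"x":0,"y":-1,"z":0,"rx":0,"ry":0,"rz":0},{"x":0,"y":-1,"z":0,"rx":0,"ry":0,"rz":0},{"x":0,"y":-1,"z":0,"rx":0,"ry":0,"rz":0},{"x":0,"y":-1,"z":0,"rx":0,"ry":0,"rz":0},{"x":0.2,"y":-1,"z":0,"rx":0,"ry":0,"rz":0}]}}

```text
t: 2.65
eef_pos: [443.6, 190.9, 214.5]
tcp_rot: [3.141, 0.001, 0.036]
ft_force: [0.7, 0.3, 0.3]
opening: 0.999
grip_force: 0.0
```

Request:
{"method": "step_arm", "body": {"plan": [{"x":0,"y":-1,"z":0,"rx":0,"ry":0,"rz":0},{"x":0,"y":-1,"z":0,"rx":0,"ry":0,"rz":0},{"x":0,"y":-1,"z":0,"rx":0,"ry":0,"rz":0},{"x":0,"y":-1,"z":0,"rx":0,"ry":0,"rz":0},{"x":0,"y":-1,"z":0.4,"rx":0,"ry":0,"rz":0},{"x":0,"y":0,"z":1,"rx":0,"ry":0,"rz":0},{"x":0,"y":0,"z":1,"rx":0,"ry":0,"rz":0},{"x":0,"y":0,"z":1,"rx":0,"ry":0,"rz":0},{"x":0,"y":0,"z":0,"rx":0,"ry":0,"rz":0},{"x":0,"y":0,"z":0,"rx":0,"ry":0,"rz":0}]}}

```text
t: 3.48
eef_pos: [439.7, 314.5, 129.1]
tcp_rot: [3.14, 0.002, 0.036]
ft_force: [0.8, 0.9, -0.3]
opening: 1.002
grip_force: 0.0
```

```bash
python3 -c "
from h import *
to(439,317,130,.037)
load('wrist'); import os; os.rename('/tmp/wrist.npz','/tmp/w1.npz')
d=cap('wrist');save(np.hstack([load('w1')['image'],d['image']]),'w2.png',s=.78);save(d['image'],'w2big.png',s=1.5)
print(-d['R'].T@d['t'],d['R'][2])"
```

```text
turn units [ 0.01  0.02 -0.01]
t 3.48 pos [439.7 314.5 129.1] rot [3.14e+00 2.00e-03 3.60e-02] move units [-0.02 -0.1  -0.04] F [ 0.8  0.9 -0.3] open 1.002
[519.39420793 317.39612356 298.5826722 ] [-0.28083695 -0.0113234  -0.95968869]
```

View pics/w2.png

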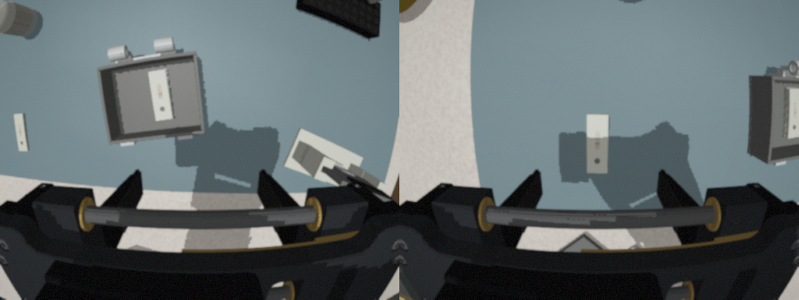

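Left frame (448,-59): the case is at (150,95) with the pile at (161,95). Right frame: the loose cassette is at (597,143), half in shadow, lying between the fingers.

```bash
python3 - <<'E'
from h import *
def corners(d,box,z,name):
    # red/blue ratio separates white from blue mat even in shadow
    a,b,c,e=box; im=d['image'][b:e,a:c].astype(float); g=np.clip(im[...,0]/(im[...,2]+1)*180,0,255).astype(np.uint8)
    m=cv2.threshold(g,0,255,cv2.THRESH_OTSU)[1]
    cs,_=cv2.findContours(m,cv2.RETR_EXTERNAL,cv2.CHAIN_APPROX_NONE); p=max(cs,key=cv2.contourArea)[:,0]
    w=np.array([world(d,u+a,v+b,z,True)[:2] for u,v in p],np.float32); r=cv2.minAreaRect(w)
    q=cv2.boxPoints(r); print(name,r, q.round(1).tolist())
corners(load('wrist'),(225,130,282,236),8,'loose')
w=load('w1')
print(cassette(w,(185,80,225,165),21,True))
save(w['image'],'w1c.png',(110,35,290,195),4.4)
E
```

```text
loose ((439.0742492675781, 317.0521240234375), (80.6376953125, 29.241180419921875), 1.2224130630493164) [[398.5, 330.79998779296875], [399.1000061035156, 301.6000061035156], [479.70001220703125, 303.29998779296875], [479.1000061035156, 332.5]]
(array([506.9,   5.9]), array([80.5, 28.8]), 0.157)
```

View pics/w1c.png

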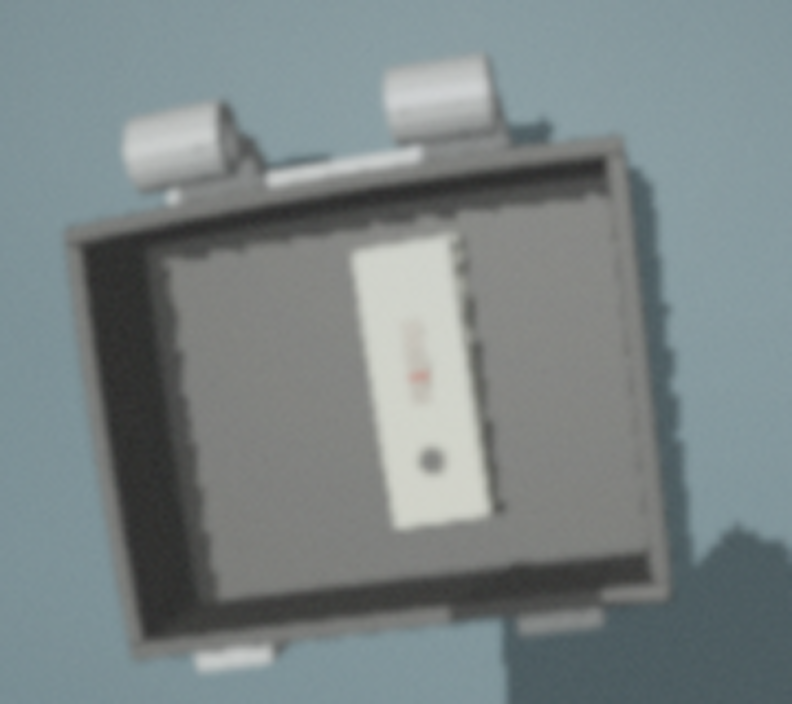

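The crop shows the case rim corners at (70,232), (620,143), (665,592) and (137,650), the knuckles at (180,145) and (442,97), and the pile at (425,380). Now descending onto the loose cassette.

Request:
{"method": "step_arm", "body": {"plan": [{"x":0,"y":-0.1,"z":0.8,"rx":0,"ry":0,"rz":0.1},{"x":-0.02,"y":0,"z":0.8,"rx":0,"ry":0,"rz":0},{"x":0,"y":0,"z":0.8,"rx":0,"ry":0,"rz":0},{"x":0,"y":0,"z":0.8,"rx":0,"ry":0,"rz":0},{"x":0,"y":0,"z":0.8,"rx":0,"ry":0,"rz":0},{"x":0,"y":0,"z":0.5,"rx":0,"ry":0,"rz":0},{"x":0,"y":0,"z":0.3,"rx":0,"ry":0,"rz":0},{"x":0,"y":0,"z":0.15,"rx":0,"ry":0,"rz":0},{"x":0,"y":0,"z":0.08,"rx":0,"ry":0,"rz":0},{"x":0,"y":0,"z":0,"rx":0,"ry":0,"rz":0}], "jaw": -0.3}}

```text
t: 4.37
eef_pos: [439.9, 317.4, 4.6]
tcp_rot: [-3.141, -0.001, 0.026]
ft_force: [-0.2, 0.5, 0.1]
opening: 0.651
grip_force: 0.0
```

Request:
{"method": "step_arm", "body": {"plan": [{"x":0,"y":0,"z":0,"rx":0,"ry":0,"rz":0},{"x":0,"y":0,"z":0,"rx":0,"ry":0,"rz":0},{"x":0,"y":0,"z":0,"rx":0,"ry":0,"rz":0},{"x":0,"y":0,"z":0,"rx":0,"ry":0,"rz":0},{"x":0,"y":0,"z":0,"rx":0,"ry":0,"rz":0},{"x":0,"y":0,"z":0,"rx":0,"ry":0,"rz":0},{"x":0,"y":0,"z":0,"rx":0,"ry":0,"rz":0},{"x":0,"y":0,"z":0,"rx":0,"ry":0,"rz":0},{"x":0,"y":0,"z":0,"rx":0,"ry":0,"rz":0},{"x":0,"y":0,"z":0,"rx":0,"ry":0,"rz":0}], "jaw": 1}}

```text
t: 5.2
eef_pos: [439.4, 317.2, 3.9]
tcp_rot: [3.142, -0.0, 0.026]
ft_force: [-0.7, -1.4, 3.3]
opening: 0.284
grip_force: 30.0
```

Request:
{"method": "step_arm", "body": {"plan": [{"x":0,"y":0,"z":-0.3,"rx":0,"ry":0,"rz":0},{"x":0,"y":0,"z":-0.6,"rx":0,"ry":0,"rz":0},{"x":0,"y":0,"z":-0.9,"rx":0,"ry":0,"rz":0},{"x":0,"y":0,"z":-0.9,"rx":0,"ry":0,"rz":0},{"x":0,"y":0,"z":-0.9,"rx":0,"ry":0,"rz":0},{"x":0.3,"y":0.5,"z":-0.9,"rx":0,"ry":0,"rz":-0.3},{"x":0.5,"y":0.8,"z":-0.3,"rx":0,"ry":0,"rz":-0.35},{"x":0.6,"y":0.9,"z":0,"rx":0,"ry":0,"rz":-0.35},{"x":0.6,"y":0.9,"z":0,"rx":0,"ry":0,"rz":-0.35},{"x":0.6,"y":0.9,"z":0,"rx":0,"ry":0,"rz":0}]}}

```text
t: 6.03
eef_pos: [514.4, 223.3, 124.7]
tcp_rot: [3.142, -0.001, 0.163]
ft_force: [0.4, 1.0, -0.1]
opening: 0.289
grip_force: 30.0
```

Request:
{"method": "step_arm", "body": {"plan": [{"x":0.3,"y":0.9,"z":0,"rx":0,"ry":0,"rz":0},{"x":0.3,"y":0.9,"z":0,"rx":0,"ry":0,"rz":0},{"x":0.3,"y":0.8,"z":0,"rx":0,"ry":0,"rz":0},{"x":0.3,"y":0.8,"z":0,"rx":0,"ry":0,"rz":0},{"x":0.2,"y":0.5,"z":0,"rx":0,"ry":0,"rz":0},{"x":0,"y":0.2,"z":0,"rx":0,"ry":0,"rz":0},{"x":0,"y":0,"z":0,"rx":0,"ry":0,"rz":0},{"x":0,"y":0,"z":0,"rx":0,"ry":0,"rz":0},{"x":0,"y":0,"z":0,"rx":0,"ry":0,"rz":0},{"x":0,"y":0,"z":0,"rx":0,"ry":0,"rz":0}]}}

```text
t: 6.87
eef_pos: [564.4, 129.6, 123.9]
tcp_rot: [3.142, 0.0, 0.162]
ft_force: [-0.4, 0.3, -0.0]
opening: 0.292
grip_force: 30.0
```

```bash
python3 -c "
from h import *
to(507,5.7,116,.16)
d=cap('wrist');save(d['image'],'w3.png',s=1.5)
t=cap('top');print(cassette(t,(248,180,268,213),21))"
```

```text
turn units [0.   0.   0.02]
t 6.87 pos [564.4 129.6 123.9] rot [3.142 0.    0.162] move units [-3.06  4.53  0.32] F [-0.4  0.3 -0. ] open 0.292
(array([506.6,  -0.8]), array([93. , 46.5]), 0.015)
```

View pics/w3.png

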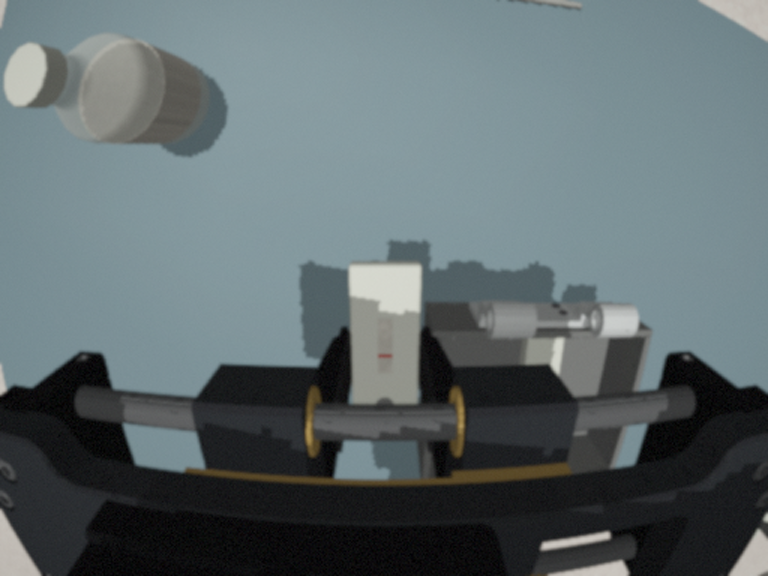

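Held cassette's front edge is at (350..420, 265), straight in the fingers; the pile is mostly hidden here. I'll take the pile's yaw from the corners in the earlier crop.

```bash
python3 - <<'E'
from h import *
w=load('w1')
c=[(353,252),(461,235),(491,515),(395,529)]
q=np.array([world(w,110+(u+.5)/4.4-.5,35+(v+.5)/4.4-.5,21,True)[:2] for u,v in c])
print(q.round(1),q.mean(0)); a=lambda d:np.arctan2(d[1],d[0]).round(3)
print('long',a(q[0]-q[3]),a(q[1]-q[2]),'short',a(q[0]-q[1])-1.571)
# case rim outer corners z=55, knuckles
r=np.array([world(w,110+u/4.4-.4,35+v/4.4-.4,55,True)[:2] for u,v in [(68,233),(622,140),(668,595),(137,655)]])
print(r.round(1),r.mean(0).round(1),a(r[0]-r[3]),a(r[1]-r[2]),a(r[0]-r[1])-1.571,a(r[3]-r[2])-1.571)
h=load('wrist')
p=[world(h,u/1.5-.2,v/1.5-.2,128,True) for u,v in [(350,264),(421,264)]]
print('held front edge',np.round(p,1),'mid',np.mean(p,0).round(1),a(p[0]-p[1])-1.571)
E
```

```text
[[543.5  25.3]
 [548.1  -5. ]
 [469.6 -15. ]
 [465.   12.6]] [506.56680654   4.47424775]
long 0.161 0.126 short 0.15200000000000014
[[550.   96.8]
 [571.1 -49. ]
 [455.7 -64.8]
 [434.9  79.9]] [502.9  15.7] 0.146 0.135 0.14300000000000002 0.14200000000000013
held front edge [[601.5 148.9 128. ]
 [605.9 122.1 128. ]] mid [603.7 135.5 128. ] 0.16200000000000014
```

Request:
{"method": "step_arm", "body": {"plan": [{"x":-0.5,"y":0.1,"z":0,"rx":0,"ry":0,"rz":0},{"x":-1,"y":0.2,"z":0,"rx":0,"ry":0,"rz":0},{"x":-1,"y":0.2,"z":0,"rx":0,"ry":0,"rz":0},{"x":-1,"y":0.2,"z":0,"rx":0,"ry":0,"rz":0},{"x":-1,"y":0.2,"z":0,"rx":0,"ry":0,"rz":0},{"x":-0.5,"y":0.2,"z":0,"rx":0,"ry":0,"rz":0},{"x":-0.2,"y":0.1,"z":0,"rx":0,"ry":0,"rz":0},{"x":0,"y":0,"z":0,"rx":0,"ry":0,"rz":0},{"x":0,"y":0,"z":0,"rx":0,"ry":0,"rz":0},{"x":0,"y":0,"z":0,"rx":0,"ry":0,"rz":0}]}}

```text
t: 7.8
eef_pos: [442.4, 78.6, 123.9]
tcp_rot: [3.141, -0.001, 0.161]
ft_force: [0.3, -0.2, 0.7]
opening: 0.292
grip_force: 30.0
```

```bash
python3 -c "
from h import *
d=cap('wrist');save(d['image'],'w4.png',(240,90,440,240),4)
to(507,5.5,116,.16)"
```

```text
turn units [ 0.   -0.01  0.01]
t 7.85 pos [442.3  78.6 123.8] rot [ 3.141e+00 -1.000e-03  1.610e-01] move units [2.09 3.3  0.31] F [-0.5 -0.5 -0.5] open 0.29
```

View pics/w4.png

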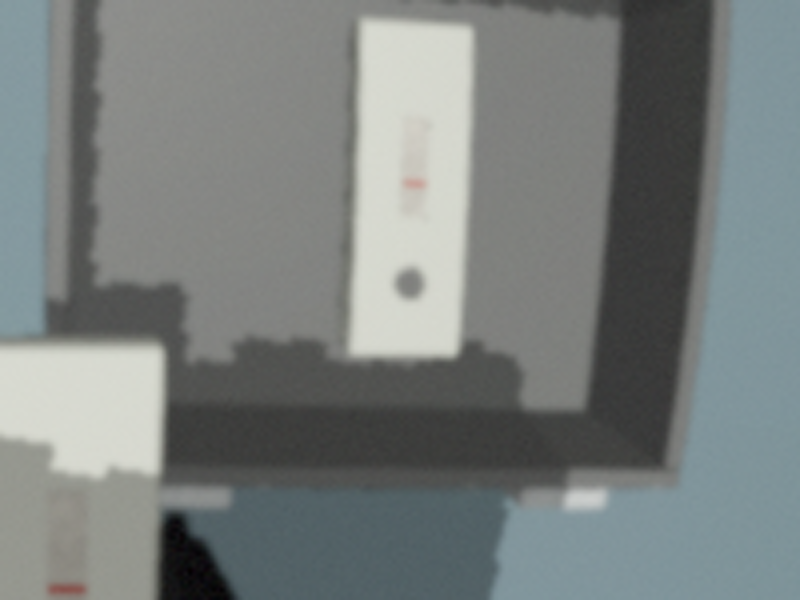

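The pile is clearly visible at (410,185) in this crop, with corners (360,18), (474,24), (460,356) and (350,355); the held one is at lower left.

```bash
python3 - <<'E'
from h import *
w=load('wrist')
for th in (None,170,190): print(cassette(w,(318,90,368,185),21,True,th))
g=lambda c,z:np.array([world(w,240+(u+.5)/4-.5,90+(v+.5)/4-.5,z,True)[:2] for u,v in c])
q=g([(360,17),(475,24),(460,357),(349,355)],21)
print(q.round(1),q.mean(0)); a=lambda d:np.arctan2(d[1],d[0]).round(3)
print('long',a(q[0]-q[3]),a(q[1]-q[2]),'short',a(q[0]-q[1])-1.571,a(q[3]-q[2])-1.571)
E
```

```text
(array([507. ,   6.1]), array([79.7, 28. ]), 0.165)
(array([506.9,   6.2]), array([79.5, 27.6]), 0.168)
(array([507. ,   6.2]), array([77.8, 26.2]), 0.171)
[[544.3  26.5]
 [548.9  -1.4]
 [469.3 -15. ]
 [465.   13.2]] [506.85556462   5.81545744]
long 0.167 0.17 short 0.16400000000000015 0.15000000000000013
```

Request:
{"method": "step_arm", "body": {"plan": [{"x":0,"y":0,"z":0,"rx":0,"ry":0,"rz":-0.06},{"x":0.4,"y":0.6,"z":0,"rx":0,"ry":0,"rz":0},{"x":0.5,"y":0.8,"z":0,"rx":0,"ry":0,"rz":0},{"x":0.5,"y":0.8,"z":0,"rx":0,"ry":0,"rz":0},{"x":0.4,"y":0.7,"z":0,"rx":0,"ry":0,"rz":0},{"x":0.28,"y":0.39,"z":0.4,"rx":0,"ry":0,"rz":0},{"x":0,"y":0,"z":0.8,"rx":0,"ry":0,"rz":0},{"x":0,"y":0,"z":0.8,"rx":0,"ry":0,"rz":0},{"x":0,"y":0,"z":0.5,"rx":0,"ry":0,"rz":0},{"x":0,"y":0,"z":0.2,"rx":0,"ry":0,"rz":0}]}}

```text
t: 8.68
eef_pos: [505.9, 5.9, 54.5]
tcp_rot: [-3.141, 0.002, 0.167]
ft_force: [-1.0, 0.3, -1.0]
opening: 0.292
grip_force: 30.0
```

Request:
{"method": "step_arm", "body": {"plan": [{"x":0,"y":0,"z":0,"rx":0,"ry":0,"rz":0},{"x":0,"y":0,"z":0,"rx":0,"ry":0,"rz":0},{"x":0,"y":0,"z":0,"rx":0,"ry":0,"rz":0},{"x":0,"y":0,"z":0,"rx":0,"ry":0,"rz":0},{"x":0,"y":0,"z":0,"rx":0,"ry":0,"rz":0},{"x":0,"y":0,"z":0,"rx":0,"ry":0,"rz":0},{"x":0,"y":0,"z":0,"rx":0,"ry":0,"rz":0},{"x":0,"y":0,"z":0,"rx":0,"ry":0,"rz":0},{"x":0,"y":0,"z":0,"rx":0,"ry":0,"rz":0},{"x":0,"y":0,"z":0,"rx":0,"ry":0,"rz":0}]}}

```text
t: 9.52
eef_pos: [506.3, 5.8, 56.4]
tcp_rot: [3.141, -0.0, 0.167]
ft_force: [0.2, -0.1, -1.4]
opening: 0.288
grip_force: 30.0
```

```bash
python3 -c "
from h import *
to(507.2,6.1,25.3,.167)
d=cap('wrist');save(d['image'],'w5.png',(160,120,360,270),4);to(507.2,6.1,25.3,.167)"
```

```text
turn units [ 0. -0. -0.]
t 9.52 pos [506.3   5.8  56.4] rot [ 3.141 -0.     0.167] move units [ 0.04 -0.01  1.24] F [ 0.2 -0.1 -1.4] open 0.288
turn units [ 0. -0. -0.]
t 9.57 pos [506.3   5.8  56.4] rot [ 3.141 -0.     0.167] move units [ 0.04 -0.01  1.24] F [-0.9 -0.4 -0.2] open 0.29
```

View pics/w5.png

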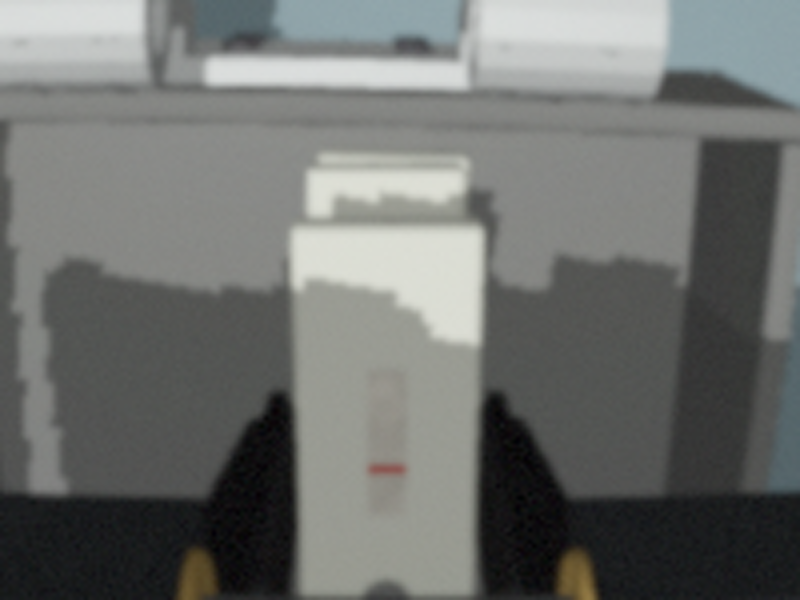

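Held cassette's far edge is at v=222 (u 290..486), and the pile's far edge just beyond at v=168 (u 306..466); next I compare them in world coordinates.

```bash
python3 - <<'E'
from h import *
w=load('wrist')
g=lambda u,v,z:world(w,160+(u+.5)/4-.5,120+(v+.5)/4-.5,z,True)[:2]
a=lambda d:(np.arctan2(d[1],d[0])-1.571).round(3)
for n,u0,v0,u1,v1,z in [('mid',305,167,467,168,21),('held',290,224,487,223,60.5),('held side2',293,400,482,400,60.5),('midside2',306,200,467,200,21)]:
    p,q=g(u0,v0,z),g(u1,v1,z); m=(p+q)/2
    print(n,m.round(1),np.linalg.norm(p-q).round(1),a(p-q))
u=np.array([np.cos(.167),np.sin(.167)])
print('pile far mid expected',np.array([507,6.1])+40*u,'held expected',np.array([506.3,5.8])+39.7*u)
E
```

```text
mid [546.3  12.4] 28.4 0.16
held [545.7  11.9] 28.3 0.172
held side2 [518.8   7.6] 28.4 0.167
midside2 [540.6  11.4] 28.4 0.167
pile far mid expected [546.44351512  12.74899352] held expected [545.44768876  12.39912606]
```

Request:
{"method": "step_arm", "body": {"plan": [{"x":0.03,"y":-0.01,"z":0,"rx":0,"ry":0,"rz":0},{"x":0,"y":0,"z":0.2,"rx":0,"ry":0,"rz":0},{"x":0,"y":0,"z":0.3,"rx":0,"ry":0,"rz":0},{"x":0,"y":0,"z":0.3,"rx":0,"ry":0,"rz":0},{"x":0,"y":0,"z":0.2,"rx":0,"ry":0,"rz":0},{"x":0,"y":0,"z":0.1,"rx":0,"ry":0,"rz":0},{"x":0,"y":0,"z":0.05,"rx":0,"ry":0,"rz":0},{"x":0,"y":0,"z":0.05,"rx":0,"ry":0,"rz":0},{"x":0,"y":0,"z":0,"rx":0,"ry":0,"rz":0},{"x":0,"y":0,"z":0,"rx":0,"ry":0,"rz":0}]}}

```text
t: 10.4
eef_pos: [507.0, 6.1, 26.5]
tcp_rot: [3.141, -0.0, 0.167]
ft_force: [0.1, -0.2, -0.9]
opening: 0.286
grip_force: 30.0
```

```bash
python3 -c "
from h import *
to(507.2,6.1,25.0,.167)"
```

```text
turn units [ 0. -0. -0.]
t 10.4 pos [507.    6.1  26.5] rot [ 3.141 -0.     0.167] move units [0.01 0.   0.06] F [ 0.1 -0.2 -0.9] open 0.286
```

Lower the last ~1.5 mm, then release.

Request:
{"method": "step_arm", "body": {"plan": [{"x":0,"y":0,"z":0.02,"rx":0,"ry":0,"rz":0},{"x":0,"y":0,"z":0.02,"rx":0,"ry":0,"rz":0},{"x":0,"y":0,"z":0.02,"rx":0,"ry":0,"rz":0},{"x":0,"y":0,"z":0,"rx":0,"ry":0,"rz":0},{"x":0,"y":0,"z":0,"rx":0,"ry":0,"rz":0},{"x":0,"y":0,"z":0,"rx":0,"ry":0,"rz":0},{"x":0,"y":0,"z":0,"rx":0,"ry":0,"rz":0},{"x":0,"y":0,"z":0,"rx":0,"ry":0,"rz":0},{"x":0,"y":0,"z":0,"rx":0,"ry":0,"rz":0},{"x":0,"y":0,"z":0,"rx":0,"ry":0,"rz":0}]}}

```text
t: 11.23
eef_pos: [507.0, 6.2, 24.9]
tcp_rot: [3.141, -0.0, 0.167]
ft_force: [0.5, -0.2, 2.4]
opening: 0.289
grip_force: 30.0
```

Request:
{"method": "step_arm", "body": {"plan": [{"x":0,"y":0,"z":0,"rx":0,"ry":0,"rz":0},{"x":0,"y":0,"z":0,"rx":0,"ry":0,"rz":0},{"x":0,"y":0,"z":0,"rx":0,"ry":0,"rz":0},{"x":0,"y":0,"z":0,"rx":0,"ry":0,"rz":0},{"x":0,"y":0,"z":0,"rx":0,"ry":0,"rz":0},{"x":0,"y":0,"z":-0.3,"rx":0,"ry":0,"rz":0},{"x":0,"y":0,"z":-0.8,"rx":0,"ry":0,"rz":0},{"x":0,"y":0,"z":-1,"rx":0,"ry":0,"rz":0},{"x":0,"y":0,"z":-1,"rx":0,"ry":0,"rz":0},{"x":0,"y":0,"z":-1,"rx":0,"ry":0,"rz":0}], "jaw": 0}}

```text
t: 12.07
eef_pos: [506.7, 6.2, 129.0]
tcp_rot: [3.142, 0.0, 0.167]
ft_force: [-0.4, 0.6, -0.6]
opening: 0.5
grip_force: 0.0
```

Request:
{"method": "step_arm", "body": {"plan": [{"x":0,"y":0,"z":-1,"rx":0,"ry":0,"rz":0},{"x":0,"y":0,"z":-1,"rx":0,"ry":0,"rz":0},{"x":-0.6,"y":0.5,"z":-1,"rx":0,"ry":0,"rz":0},{"x":-0.6,"y":0.8,"z":-0.4,"rx":0,"ry":0,"rz":0},{"x":-0.6,"y":0.6,"z":0,"rx":0,"ry":0,"rz":0},{"x":-0.6,"y":0.1,"z":0,"rx":0,"ry":0,"rz":0},{"x":0,"y":0,"z":0,"rx":0,"ry":0,"rz":0},{"x":0,"y":0,"z":0,"rx":0,"ry":0,"rz":0},{"x":0,"y":0,"z":0,"rx":0,"ry":0,"rz":0},{"x":0,"y":0,"z":0,"rx":0,"ry":0,"rz":0}]}}

```text
t: 12.9
eef_pos: [456.7, -52.7, 212.4]
tcp_rot: [3.142, -0.0, 0.167]
ft_force: [0.6, -0.3, -0.1]
opening: 0.499
grip_force: 0.0
```

```bash
python3 -c "
from h import *
d=cap('wrist');np.savez('/tmp/w6.npz',**d);save(d['image'],'w6.png',(100,50,356,242),3.1)
to(403,-289,200,-.26+1.571)
print(state()['joints'])"
```

```text
turn units [ -0.     0.   -11.43]
t 12.95 pos [456.6 -52.7 212.3] rot [3.142 0.    0.168] move units [-9.69  0.36  0.49] F [ 0.   0.3 -0.3] open 0.501
[-2.58692718e-01  2.59701838e-01  1.94994944e+00 -9.03629732e-05
  9.32003636e-01  1.14455566e+00]
```

View pics/w6.png

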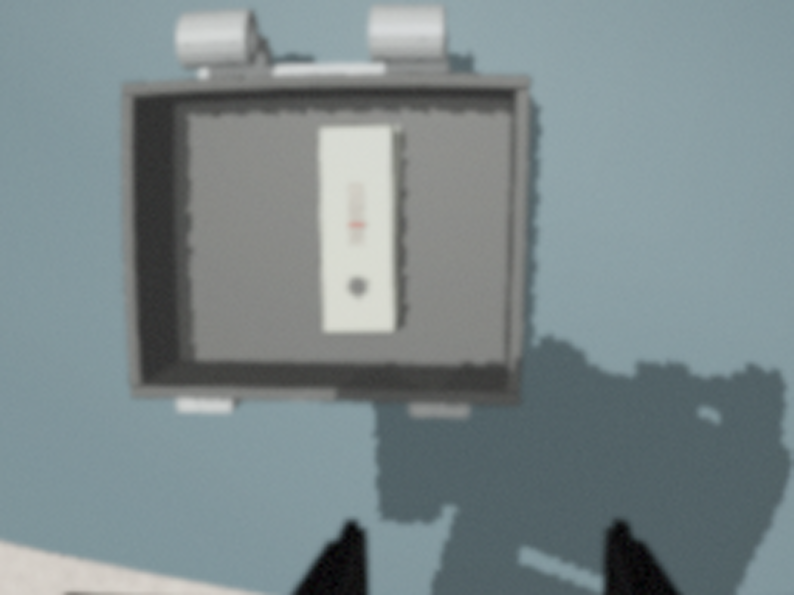

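The pile is at (358,228) with three cassettes stacked and the top one flush as far as visible; the knuckles are at (215,38) and (407,32). I measure these, then turn the wrist for the lid.

```bash
python3 - <<'E'
from h import *
w=load('w6')
print(cassette(w,(195,85,240,162),29,True))
g=lambda u,v,z:world(w,100+(u+.5)/3.1-.5,50+(v+.5)/3.1-.5,z,True)[:2]
a=lambda d:np.arctan2(d[1],d[0]).round(3)
r=np.array([g(*p,55) for p in [(123,85),(530,77),(521,404),(132,398)]])
print('rim',r.round(1).tolist(),r.mean(0).round(1),'yaw',a(r[0]-r[3]),a(r[1]-r[2]),a(r[0]-r[1])-1.571,a(r[3]-r[2])-1.571)
# knuckle top points from depth: all pixels with z>66 near case far side
ys,xs=np.mgrid[45:85,145:255]
P=np.array([world(w,u,v,None,True) for u,v in zip(xs.ravel(),ys.ravel())])
np.save('/tmp/P.npy',P)
K=P[(P[:,2]>62)&(P[:,2]<82)]
print(len(K),K.min(0).round(1),K.max(0).round(1))
yaw=.143;R=np.array([[np.cos(yaw),np.sin(yaw)],[-np.sin(yaw),np.cos(yaw)]])
L=K[:,:2]@R.T; y=np.sort(L[:,1]); gi=np.argmax(np.diff(y)); print('y ends',y[0],y[gi],y[gi+1],y[-1])
T=K[K[:,2]>76]; print('crest x',np.median((T[:,:2]@R.T)[:,0]),T[:,2].max())
for s in(L[:,1]<y[gi]+.1,L[:,1]>y[gi]+.1):
    k=K[s]; t=k[k[:,2]>np.quantile(k[:,2],.6)]; print(t.mean(0).round(1))
E
```

```text
(array([506.9,   5.9]), array([79.4, 27.7]), 0.154)
rim [[550.8, 97.7], [571.9, -49.2], [455.1, -66.4], [433.2, 80.9]] [502.7  15.7] yaw 0.142 0.146 0.14200000000000013 0.14700000000000002
906 [557.6 -19.6  62. ] [588.7  72.1  79.7]
y ends -100.83107512654111 -76.26563141961675 -35.01258550422011 -10.37053714502313
crest x 571.8115527938639 79.66951044297434
[578.3  -6.4  77.6]
[569.1  58.9  77.5]
```

Request:
{"method": "step_arm", "body": {"plan": [{"x":0,"y":0,"z":-0.2,"rx":0,"ry":0,"rz":-1},{"x":0,"y":0,"z":-0.2,"rx":0,"ry":0,"rz":-1},{"x":0,"y":0,"z":-0.2,"rx":0,"ry":0,"rz":-1},{"x":0,"y":0,"z":-0.2,"rx":0,"ry":0,"rz":-1},{"x":0,"y":0,"z":-0.2,"rx":0,"ry":0,"rz":-1},{"x":0,"y":0,"z":-0.2,"rx":0,"ry":0,"rz":-1},{"x":0,"y":0,"z":-0.2,"rx":0,"ry":0,"rz":-1},{"x":0,"y":0,"z":-0.2,"rx":0,"ry":0,"rz":-1},{"x":0,"y":0,"z":0,"rx":0,"ry":0,"rz":-1},{"x":0,"y":0,"z":0,"rx":0,"ry":0,"rz":-1}], "jaw": 0}}

```text
t: 13.78
eef_pos: [456.6, -52.7, 252.4]
tcp_rot: [3.141, 0.0, 1.173]
ft_force: [-0.4, -0.7, 0.2]
opening: 0.499
grip_force: 0.0
```

Request:
{"method": "step_arm", "body": {"plan": [{"x":-0.5,"y":0,"z":0,"rx":0,"ry":0,"rz":-0.7},{"x":-1,"y":0,"z":0,"rx":0,"ry":0,"rz":-0.73},{"x":-1,"y":0.05,"z":0,"rx":0,"ry":0,"rz":0},{"x":-1,"y":0.05,"z":0,"rx":0,"ry":0,"rz":0},{"x":-1,"y":0.05,"z":0,"rx":0,"ry":0,"rz":0},{"x":-1,"y":0.05,"z":0,"rx":0,"ry":0,"rz":0},{"x":-1,"y":0.05,"z":0,"rx":0,"ry":0,"rz":0},{"x":-1,"y":0.05,"z":0,"rx":0,"ry":0,"rz":0},{"x":-1,"y":0.05,"z":0,"rx":0,"ry":0,"rz":0},{"x":-1,"y":0,"z":0,"rx":0,"ry":0,"rz":0}]}}

```text
t: 14.62
eef_pos: [400.1, -284.8, 252.2]
tcp_rot: [-3.141, -0.0, 1.31]
ft_force: [0.9, -0.0, 0.3]
opening: 0.502
grip_force: 0.0
```

Request:
{"method": "step_arm", "body": {"plan": [{"x":-0.8,"y":0,"z":0,"rx":0,"ry":0,"rz":0},{"x":-0.5,"y":0,"z":0,"rx":0,"ry":0,"rz":0},{"x":0,"y":0,"z":0,"rx":0,"ry":0,"rz":0},{"x":0,"y":0,"z":0,"rx":0,"ry":0,"rz":0},{"x":0,"y":0,"z":0,"rx":0,"ry":0,"rz":0},{"x":0,"y":0,"z":0,"rx":0,"ry":0,"rz":0},{"x":0,"y":0,"z":0,"rx":0,"ry":0,"rz":0},{"x":0,"y":0,"z":0,"rx":0,"ry":0,"rz":0},{"x":0,"y":0,"z":0,"rx":0,"ry":0,"rz":0},{"x":0,"y":0,"z":0,"rx":0,"ry":0,"rz":0}]}}

```text
t: 15.45
eef_pos: [391.6, -314.8, 252.5]
tcp_rot: [3.141, 0.0, 1.31]
ft_force: [-0.1, -0.4, 0.2]
opening: 0.501
grip_force: 0.0
```

```bash
python3 - <<'E'
from h import *
d=cap('wrist');np.savez('/tmp/w7.npz',**d);save(d['image'],'w7.png',s=1.5)
t=cap('top'); save(t['image'],'t2.png',s=1.5)
to(403,-289,200,-.26+1.571)
ys,xs=np.mgrid[0:384:2,0:512:2]
P=np.array([world(d,u,v,None,True) for u,v in zip(xs.ravel(),ys.ravel())])
m=(P[:,2]>145)&(P[:,2]<165)&(np.hypot(P[:,0]-403,P[:,1]+289)<100)
print(m.sum(),np.c_[xs.ravel(),ys.ravel()][m].min(0),np.c_[xs.ravel(),ys.ravel()][m].max(0))
r=cv2.minAreaRect(P[m][:,:2].astype(np.float32));print(r,cv2.boxPoints(r))
E
```

```text
turn units [ 0.    0.   -0.01]
t 15.55 pos [ 391.5 -315.   252.4] rot [3.141 0.    1.31 ] move units [1.12 0.18 2.1 ] F [ 0.1 -0.2  0.3] open 0.497
518 [252 102] [272 250]
((399.8113708496094, -306.3669128417969), (144.344482421875, 16.073366165161133), 72.2979965209961) [[ 370.21005 -372.67816]
 [ 385.52237 -377.56555]
 [ 429.4127  -240.05566]
 [ 414.10037 -235.16827]]
```

View pics/w7.png

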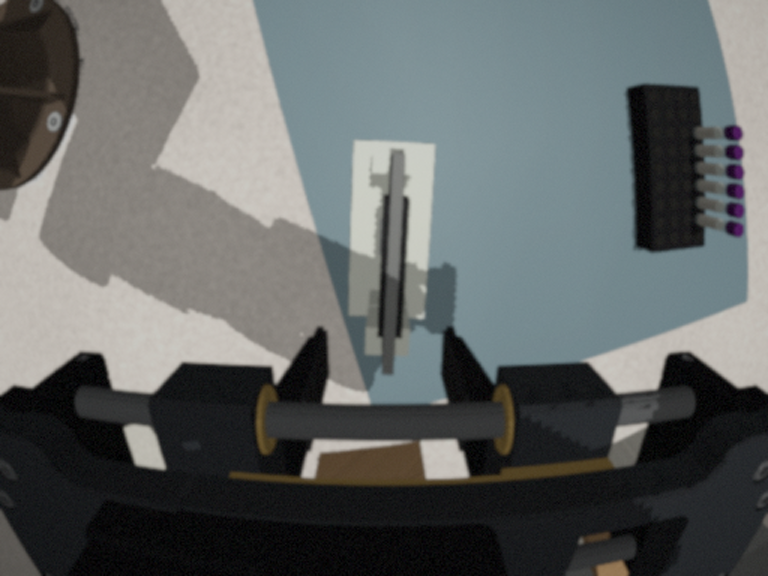

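The lid in its stand shows as a plate from (398,150) to (388,372), with the black rail from (393,196) to (391,337); it is turned slightly against the tool.

```bash
python3 - <<'E'
from h import *
d=load('w7')
g=lambda u,v:world(d,(u+.5)/1.5-.5,(v+.5)/1.5-.5,155,True)[:2]
for p,q in [((398,149),(388,374)),((396,196),(391,337))]:
    p,q=g(*p),g(*q);print(p,q,(p+q)/2,np.linalg.norm(p-q),np.arctan2(*(p-q)[::-1])-1.571)
to(399.8,-306.3,124,1.265)
E
```

```text
[ 421.66236125 -235.0713358 ] [ 378.6524795  -374.54240091] [ 400.15742038 -304.80686835] 145.95214260120602 -0.2993293552960856
[ 413.33034524 -262.05632315] [ 387.4476605  -348.81217796] [ 400.38900287 -305.43425055] 90.5344780389074 -0.29013623389157717
turn units [0.   0.   0.45]
t 15.55 pos [ 391.5 -315.   252.4] rot [3.141 0.    1.31 ] move units [0.43 0.21 5.14] F [ 0.1 -0.2  0.3] open 0.497
```

Request:
{"method": "step_arm", "body": {"plan": [{"x":0.27,"y":0.12,"z":0,"rx":0,"ry":0,"rz":0.38},{"x":0.2,"y":0.1,"z":0.6,"rx":0,"ry":0,"rz":0},{"x":0,"y":0,"z":0.9,"rx":0,"ry":0,"rz":0},{"x":0,"y":0,"z":0.9,"rx":0,"ry":0,"rz":0},{"x":0,"y":0,"z":0.9,"rx":0,"ry":0,"rz":0},{"x":0,"y":0,"z":0.8,"rx":0,"ry":0,"rz":0},{"x":0,"y":0,"z":0.6,"rx":0,"ry":0,"rz":0},{"x":0,"y":0,"z":0.3,"rx":0,"ry":0,"rz":0},{"x":0,"y":0,"z":0.14,"rx":0,"ry":0,"rz":0},{"x":0,"y":0,"z":0,"rx":0,"ry":0,"rz":0}]}}

```text
t: 16.38
eef_pos: [399.9, -305.3, 123.7]
tcp_rot: [-3.141, -0.0, 1.272]
ft_force: [0.1, -0.5, -0.3]
opening: 0.498
grip_force: 0.0
```

Request:
{"method": "step_arm", "body": {"plan": [{"x":0,"y":0,"z":0,"rx":0,"ry":0,"rz":0},{"x":0,"y":0,"z":0,"rx":0,"ry":0,"rz":0},{"x":0,"y":0,"z":0,"rx":0,"ry":0,"rz":0},{"x":0,"y":0,"z":0,"rx":0,"ry":0,"rz":0},{"x":0,"y":0,"z":0,"rx":0,"ry":0,"rz":0},{"x":0,"y":0,"z":0,"rx":0,"ry":0,"rz":0},{"x":0,"y":0,"z":0,"rx":0,"ry":0,"rz":0},{"x":0,"y":0,"z":0,"rx":0,"ry":0,"rz":0},{"x":0,"y":0,"z":0,"rx":0,"ry":0,"rz":0},{"x":0,"y":0,"z":0,"rx":0,"ry":0,"rz":0}], "jaw": 1}}

```text
t: 17.22
eef_pos: [400.0, -305.4, 124.2]
tcp_rot: [3.141, 0.0, 1.272]
ft_force: [-0.8, 1.2, 6.3]
opening: 0.166
grip_force: 30.0
```

Request:
{"method": "step_arm", "body": {"plan": [{"x":0,"y":0,"z":-0.1,"rx":0,"ry":0,"rz":0},{"x":0,"y":0,"z":-0.3,"rx":0,"ry":0,"rz":0},{"x":0,"y":0,"z":-0.5,"rx":0,"ry":0,"rz":0},{"x":0,"y":0,"z":-0.6,"rx":0,"ry":0,"rz":0},{"x":0,"y":0,"z":-0.6,"rx":0,"ry":0,"rz":0},{"x":0,"y":0,"z":-0.6,"rx":0,"ry":0,"rz":0},{"x":0,"y":0,"z":-0.6,"rx":0,"ry":0,"rz":0},{"x":0,"y":0,"z":-0.6,"rx":0,"ry":0,"rz":0},{"x":0,"y":0,"z":-0.3,"rx":0,"ry":0,"rz":0},{"x":0,"y":0,"z":-0.1,"rx":0,"ry":0,"rz":0}]}}

```text
t: 18.05
eef_pos: [400.1, -305.5, 232.7]
tcp_rot: [3.14, 0.001, 1.272]
ft_force: [-0.0, 0.2, -2.2]
opening: 0.171
grip_force: 30.0
```

```bash
python3 - <<'E'
from h import *
to(573.9,26.2,230,1.714)
d=cap('wrist')
s=state();p=s['eef_pos'];yaw=s['tcp_rot'][2]
ys,xs=np.mgrid[0:384,0:512]
P=np.array([world(d,u,v,None,True) for u,v in zip(xs.ravel(),ys.ravel())])
top=p[2]-124.2+155
m=(P[:,2]>top-8)&(P[:,2]<top+6)&(np.hypot(P[:,0]-p[0],P[:,1]-p[1])<95)
Q=P[m]-p; c,sn=np.cos(yaw),np.sin(yaw)
a=Q[:,0]*c+Q[:,1]*sn; b=Q[:,0]*sn-Q[:,1]*c
print(m.sum(),a.min(),a.max(),b.min(),b.max()); k=(a>48);print('far part',k.sum(),a[k].max(),b[k].mean(),np.polyfit(a[k],b[k],1),P[m][k,2].mean())
save(d['image'],'w8.png',s=1.5)
E
```

```text
turn units [ 0.01  0.01 -4.42]
t 18.05 pos [ 400.1 -305.5  232.7] rot [3.140e+00 1.000e-03 1.272e+00] move units [12.14  8.77  0.11] F [-0.   0.2 -2.2] open 0.171
4962 -42.99893577535303 71.40000766457955 -16.24974503459803 17.23396200180484
far part 834 71.40000766457955 1.0165759862039405 [-8.90793501e-04  1.06996697e+00] 262.91375030199686
```

Request:
{"method": "step_arm", "body": {"plan": [{"x":0,"y":0,"z":0,"rx":0,"ry":0,"rz":-0.6},{"x":0,"y":0,"z":0,"rx":0,"ry":0,"rz":-0.9},{"x":0,"y":0,"z":0,"rx":0,"ry":0,"rz":-0.9},{"x":0,"y":0,"z":0,"rx":0,"ry":0,"rz":-0.9},{"x":0,"y":0,"z":0,"rx":0,"ry":0,"rz":-0.72},{"x":0.4,"y":0.3,"z":0,"rx":0,"ry":0,"rz":-0.4},{"x":0.8,"y":0.6,"z":0,"rx":0,"ry":0,"rz":0},{"x":0.9,"y":0.65,"z":0,"rx":0,"ry":0,"rz":0},{"x":0.9,"y":0.65,"z":0,"rx":0,"ry":0,"rz":0},{"x":0.9,"y":0.65,"z":0,"rx":0,"ry":0,"rz":0}]}}

```text
t: 18.93
eef_pos: [457.3, -197.1, 230.7]
tcp_rot: [-3.141, -0.001, 1.713]
ft_force: [0.3, 0.1, -1.6]
opening: 0.168
grip_force: 30.0
```

Request:
{"method": "step_arm", "body": {"plan": [{"x":0.9,"y":0.65,"z":0,"rx":0,"ry":0,"rz":0},{"x":0.9,"y":0.65,"z":0,"rx":0,"ry":0,"rz":0},{"x":0.9,"y":0.65,"z":0,"rx":0,"ry":0,"rz":0},{"x":0.9,"y":0.65,"z":0,"rx":0,"ry":0,"rz":0},{"x":0.9,"y":0.65,"z":0,"rx":0,"ry":0,"rz":0},{"x":0.9,"y":0.65,"z":0,"rx":0,"ry":0,"rz":0},{"x":0.9,"y":0.65,"z":0,"rx":0,"ry":0,"rz":0},{"x":0.9,"y":0.65,"z":0,"rx":0,"ry":0,"rz":0},{"x":0.7,"y":0.5,"z":0,"rx":0,"ry":0,"rz":0},{"x":0.34,"y":0.22,"z":0,"rx":0,"ry":0,"rz":0}]}}

```text
t: 19.77
eef_pos: [574.6, 28.9, 230.4]
tcp_rot: [-3.141, -0.001, 1.715]
ft_force: [-0.6, 0.9, -2.8]
opening: 0.163
grip_force: 30.0
```

```bash
python3 - <<'E'
from h import *
to(573.9,26.5,159.2,1.714)
d=cap('wrist');np.savez('/tmp/w8.npz',**d)
s=state();p=np.array(s['eef_pos']);yaw=s['tcp_rot'][2];c,sn=np.cos(yaw),np.sin(yaw)
ys,xs=np.mgrid[0:300,0:512]
P=np.array([world(d,u,v,None,True) for u,v in zip(xs.ravel(),ys.ravel())])
top=p[2]+30.8;Q=P-p
a=Q[:,0]*c+Q[:,1]*sn; b=Q[:,0]*sn-Q[:,1]*c
m=(abs(P[:,2]-top)<8)&(a>48)&(a<95)&(abs(b)<25);print('far edge',m.sum(),a[m].max(),b[m].mean(),b[m].min(),b[m].max(),P[m,2].mean())
# left knuckle (+y side) in this view
K=P[(P[:,2]>64)&(P[:,2]<82)&(np.hypot(P[:,0]-569.1,P[:,1]-58.9)<30)]
H=K[:,:2]-[573.9,26.2]; u=np.array([np.cos(.143),np.sin(.143)]);w=np.array([-u[1],u[0]])
print('knuckle',len(K), (H@u).min(),(H@u).max(),(H@w).min(),(H@w).max(),K[:,2].max())
E
```

```text
turn units [-0.01 -0.01  0.01]
t 19.77 pos [574.6  28.9 230.4] rot [-3.141e+00 -1.000e-03  1.715e+00] move units [-0.09 -0.04  2.85] F [-0.6  0.9 -2.8] open 0.163
far edge 816 70.91910044541117 0.8504402951767456 -3.0095106876731403 4.743446607263782 260.75070658861245
knuckle 43 -8.880649929115718 -7.55724047305714 22.112718194383937 45.50711692258871 75.2265352632574
```

Request:
{"method": "step_arm", "body": {"plan": [{"x":-0.05,"y":-0.02,"z":0,"rx":0,"ry":0,"rz":0},{"x":0,"y":0,"z":0.2,"rx":0,"ry":0,"rz":0},{"x":0,"y":0,"z":0.4,"rx":0,"ry":0,"rz":0},{"x":0,"y":0,"z":0.5,"rx":0,"ry":0,"rz":0},{"x":0,"y":0,"z":0.4,"rx":0,"ry":0,"rz":0},{"x":0,"y":0,"z":0.2,"rx":0,"ry":0,"rz":0},{"x":0,"y":0,"z":0.1,"rx":0,"ry":0,"rz":0},{"x":0,"y":0,"z":0,"rx":0,"ry":0,"rz":0},{"x":0,"y":0,"z":0,"rx":0,"ry":0,"rz":0},{"x":0,"y":0,"z":0,"rx":0,"ry":0,"rz":0}]}}

```text
t: 20.65
eef_pos: [574.0, 24.7, 186.8]
tcp_rot: [3.141, 0.0, 1.714]
ft_force: [0.3, 0.7, -2.2]
opening: 0.169
grip_force: 30.0
```

```bash
python3 - <<'E'
from h import *
to(573.9,26.5,159.2,1.714)
d=cap('scene');save(d['image'],'s2.png',(190,130,330,270),4)
F=f(d)
def pr(X):
    q=d['R']@np.array(X)+d['t'];return np.round([F*q[0]/q[2]+d['cx'],F*q[1]/q[2]+d['cy']],1)
u=np.array([np.cos(.143),np.sin(.143),0]);w=np.array([-u[1],u[0],0]);H=np.array([573.9,26.2,68])
for k in(45,21,-21,-45):print('hinge axis',k,pr(H+k*w),((pr(H+k*w)-[190,130])*4).round())
s=state();L=np.array(s['eef_pos'])-[0,0,91.2]
for k in(16,-16):print('lid',k,((pr(L+k*w)-[190,130])*4).round())
E
```

```text
turn units [ 0.01  0.   -0.  ]
t 20.65 pos [574.   24.7 186.8] rot [3.141 0.    1.714] move units [0.07 0.   1.1 ] F [ 0.3  0.7 -2.2] open 0.169
hinge axis 45 [263.8 217.4] [295. 350.]
hinge axis 21 [254.3 214.2] [257. 337.]
hinge axis -21 [238.1 208.8] [192. 315.]
hinge axis -45 [229.1 205.8] [156. 303.]
lid 16 [248. 297.]
lid -16 [198. 280.]
```

View pics/s2.png

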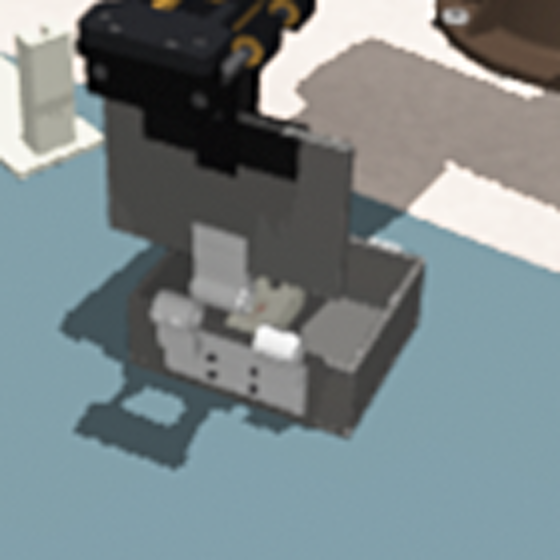

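The scene crop shows the lid knuckle at (221,290) between the case knuckles at (178,310) and (277,343), upright and just above the gap. Lower in.

Request:
{"method": "step_arm", "body": {"plan": [{"x":0.07,"y":0,"z":0,"rx":0,"ry":0,"rz":0},{"x":0,"y":0,"z":0,"rx":0,"ry":0,"rz":0},{"x":0,"y":0,"z":0.15,"rx":0,"ry":0,"rz":0},{"x":0,"y":0,"z":0.2,"rx":0,"ry":0,"rz":0},{"x":0,"y":0,"z":0.25,"rx":0,"ry":0,"rz":0},{"x":0,"y":0,"z":0.2,"rx":0,"ry":0,"rz":0},{"x":0,"y":0,"z":0.1,"rx":0,"ry":0,"rz":0},{"x":0,"y":0,"z":0,"rx":0,"ry":0,"rz":0},{"x":0,"y":0,"z":0,"rx":0,"ry":0,"rz":0},{"x":0,"y":0,"z":0,"rx":0,"ry":0,"rz":0}]}}

```text
t: 21.53
eef_pos: [573.7, 26.5, 164.0]
tcp_rot: [3.141, 0.0, 1.714]
ft_force: [-1.0, -1.0, -2.9]
opening: 0.166
grip_force: 30.0
```

```bash
python3 -c "
from h import *
to(573.9,26.5,159.2,1.714);print(state()['moment'])"
```

```text
turn units [ 0.  0. -0.]
t 21.53 pos [573.7  26.5 164. ] rot [3.141 0.    1.714] move units [-0.    0.01  0.19] F [-1.  -1.  -2.9] open 0.166
[ 0.00276333 -0.08489197  0.02926112]
```

Request:
{"method": "step_arm", "body": {"plan": [{"x":0,"y":0.01,"z":0.1,"rx":0,"ry":0,"rz":0},{"x":0,"y":0,"z":0.09,"rx":0,"ry":0,"rz":0},{"x":0,"y":0,"z":0,"rx":0,"ry":0,"rz":0},{"x":0,"y":0,"z":0,"rx":0,"ry":0,"rz":0},{"x":0,"y":0,"z":0,"rx":0,"ry":0,"rz":0},{"x":0,"y":0,"z":0,"rx":0,"ry":0,"rz":0},{"x":0,"y":0,"z":0,"rx":0,"ry":0,"rz":0},{"x":0,"y":0,"z":0,"rx":0,"ry":0,"rz":0},{"x":0,"y":0,"z":0,"rx":0,"ry":0,"rz":0},{"x":0,"y":0,"z":0,"rx":0,"ry":0,"rz":0}]}}

```text
t: 22.37
eef_pos: [573.8, 26.5, 159.2]
tcp_rot: [3.141, 0.0, 1.714]
ft_force: [-0.2, 0.9, -2.5]
opening: 0.168
grip_force: 30.0
```

```bash
python3 - <<'E'
from h import *
from scipy.optimize import least_squares
to(573.9,26.5,159.2,1.714)
d=cap('scene')
for _ in range(4): d['depth']=np.median([d['depth'],cap('scene')['depth'],cap('scene')['depth']],0)
save(d['image'],'s3.png',(190,130,330,270),4)
u=np.array([np.cos(.143),np.sin(.143),0]);w=np.array([-u[1],u[0],0]);H=np.array([573.9,26.2,68])
ys,xs=np.mgrid[185:235,215:280]
P=np.array([world(d,a,b) for a,b in zip(xs.ravel(),ys.ravel())])-H
L=np.c_[P@u,P@w,P[:,2]]
near=L[(np.hypot(L[:,0],L[:,2])<15)&(abs(L[:,1])<55)&(L[:,0]>0)]
y=np.sort(near[:,1]);g=np.where(np.diff(y)>1.2)[0];print('y',y[0].round(1),y[-1].round(1),[(y[i].round(1),y[i+1].round(1)) for i in g])
for n,a,b in[('R',-43,-24),('lid',-13,13),('L',24,43)]:
    k=near[(near[:,1]>a)&(near[:,1]<b)]
    r=least_squares(lambda q:np.hypot(k[:,0]-q[0],k[:,2]-q[1])-10,[0,0],loss='soft_l1');print(n,len(k),r.x.round(2),r.cost.round(1))
# plate tilt: far face of the lid
k=L0=None
ys,xs=np.mgrid[150:215,205:285]
P=np.array([world(d,a,b) for a,b in zip(xs.ravel(),ys.ravel())])-H
L=np.c_[P@u,P@w,P[:,2]]; k=L[(abs(L[:,0]-4)<6)&(abs(L[:,1])<65)&(L[:,2]>25)&(L[:,2]<92)]
c=np.linalg.lstsq(np.c_[k[:,1:],np.ones(len(k))],k[:,0],rcond=None)[0];print('plate',len(k),c.round(4))
# lower edge of plate vs hinge
E
```

```text
turn units [ 0.  0. -0.]
t 22.37 pos [573.8  26.5 159.2] rot [3.141 0.    1.714] move units [-0.  0. -0.] F [-0.2  0.9 -2.5] open 0.168
y -44.5 45.4 [(np.float64(-20.5), np.float64(-17.2)), (np.float64(-5.5), np.float64(-4.0)), (np.float64(2.3), np.float64(3.6)), (np.float64(10.7), np.float64(12.0)), (np.float64(15.2), np.float64(21.5))]
R 60 [ 1.19 -1.78] 18.0
lid 86 [ 0.66 -0.35] 58.9
L 65 [ 1.01 -1.57] 16.7
plate 1213 [ 2.0000e-04 -7.5000e-03  5.5676e+00]
```

Relative to the case knuckles, the lid's sits about 1.3 mm high, 1.4 mm to −y and 0.5 mm to −x; trimming.

Request:
{"method": "step_arm", "body": {"plan": [{"x":0.03,"y":0.02,"z":0.02,"rx":0,"ry":0,"rz":0},{"x":0.02,"y":0,"z":0.02,"rx":0,"ry":0,"rz":0},{"x":0,"y":0,"z":0,"rx":0,"ry":0,"rz":0},{"x":0,"y":0,"z":0,"rx":0,"ry":0,"rz":0},{"x":0,"y":0,"z":0,"rx":0,"ry":0,"rz":0},{"x":0,"y":0,"z":0,"rx":0,"ry":0,"rz":0},{"x":0,"y":0,"z":0,"rx":0,"ry":0,"rz":0},{"x":0,"y":0,"z":0,"rx":0,"ry":0,"rz":0},{"x":0,"y":0,"z":0,"rx":0,"ry":0,"rz":0},{"x":0,"y":0,"z":0,"rx":0,"ry":0,"rz":0}]}}

```text
t: 23.65
eef_pos: [574.2, 27.8, 158.1]
tcp_rot: [3.142, 0.0, 1.714]
ft_force: [1.0, 0.1, -2.5]
opening: 0.165
grip_force: 30.0
```

```bash
python3 - <<'E'
from h import *
from scipy.optimize import least_squares
to(574.3,27.7,158.2,1.714)
d=cap('scene'); d['depth']=np.median([cap('scene')['depth'] for _ in range(7)],0)
u=np.array([np.cos(.143),np.sin(.143),0]);w=np.array([-u[1],u[0],0]);H=np.array([573.9,26.2,68])
ys,xs=np.mgrid[185:235,215:280]
P=np.array([world(d,a,b) for a,b in zip(xs.ravel(),ys.ravel())])-H
L=np.c_[P@u,P@w,P[:,2]]
near=L[(np.hypot(L[:,0],L[:,2])<15)&(abs(L[:,1])<55)&(L[:,0]>0)]
y=np.sort(near[:,1]);g=np.where(np.diff(y)>1.5)[0];print('y',y[0],y[-1],[(y[i].round(1),y[i+1].round(1)) for i in g])
for n,a,b in[('R',-43,-24),('lid',-12,13),('L',24,43)]:
    k=near[(near[:,1]>a)&(near[:,1]<b)&(near[:,2]<6)]
    r=least_squares(lambda q:np.hypot(k[:,0]-q[0],k[:,2]-q[1])-10,[0,0],loss='soft_l1');print(n,len(k),r.x.round(2),r.cost.round(1))
E
```

```text
turn units [ 0.  0. -0.]
t 23.65 pos [574.2  27.8 158.1] rot [3.142 0.    1.714] move units [-0.01  0.   -0.  ] F [ 1.   0.1 -2.5] open 0.165
y -43.8799740995716 45.303693684674336 [(np.float64(-20.3), np.float64(-15.8)), (np.float64(16.6), np.float64(21.6))]
R 40 [ 1.23 -2.54] 11.6
lid 54 [ 1.22 -2.17] 8.7
L 42 [ 1.16 -2.46] 10.3
```

All three axes agree within 0.4 mm, the side gaps are equal (4.5 and 5.0 mm), and the wrist carries only the lid's weight.

```bash
python3 -c "
from cell import *
print(job_done())"
```

```text
the job is handed in; nothing more can be done
None
```

The job is handed in at about 24 s of the 58 s limit: the loose cassette lies flush on the pile and is let go, and the gripper alone holds the lid upright, its knuckle centred between the case's two and in line to about 0.4 mm by the scene camera.

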